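# Clamp a two-part mould shut with the one-hand bar clamp

## Robot

A 6-joint arm with a two-finger parallel gripper is mounted at the origin on a cart in front of the work surface, level with it; the furniture and walls round the work are solid. World frame = base frame: x ahead of the robot, y to its left, z up, the work surface at z = 0. Lengths are in m, angles in rad, forces in N, time in s.
With the tool pointing down it reaches from about 0.375 to 0.825 m from the base axis. Payload 5.5 kg.
Tool frame: the origin (TCP) lies at the very end of the fingers, on their centre line; the grasp point (between the pads) lies 19 mm behind it; z points along the fingers, y is the direction in which the jaws open and shut (so a half turn about z gives the same grasp; the last joint's range is limited). The gripper opens to 85 mm and grips with 20 to 120 N. Pads are 22 mm wide; open, the fingers measure 114 mm over their backs; the gripper's body (76 mm by 85 mm) begins 54 mm behind the grasp point. The pads swing forward as they close: fully open they stand 13 mm farther back than shut.
Start: joints at [1.21, 0.314, -0.047, 1.21, 0, 1.571], TCP at [0.212, 0.561, 0.231] pointing down, gripper open.
Joint ranges: [-2.67, 2.67], [-0.69, 1.73], [-1.03, 1.25], [-2.08, 2.16], [-1.42, 1.45], [-3.14, 3.14]. Speed limits (rad/s): [2.39, 2.39, 3.01, 3.14, 3.14, 3.14].

## Interface

Orientations are given as a unit quaternion [w, x, y, z].
In Python, from plant import bot gives the robot as it stands. The module is installed in compiled form; this text tells all that it offers.
- The arm moves only by the tool send_rows, never from a script. Its argument "deltas" is a list of rows, each an object with "offset": the shift along the world's x, y, z in m, a list of three; "spin": the turn about the world's z in rad; "hand": the opening, from 0 (shut) to 1 (fully open). In form: [{"offset": [tx, ty, tz], "spin": spin, "hand": hand}, ...]. A call has exactly 10 rows; each row is the pose to reach, as a shift and turn from the pose commanded when the call began; what a row does not reach only later rows make up. A row lasts 1/10 s, in which the tool goes at most 50 mm and 8.59 degrees, less where a joint would pass 70% of its speed; a pose out of reach is approached as far as the arm can. A call with a gripper value outside its range is refused whole. The fingers move at their own pace and stop on an object; "newtons" is the grip in N (left out, the last holds). Time passes only in rows, so rows that repeat a pose let the fingers close, or fill a call up. It gives the time, the measured TCP pose, the force and the opening at its end, in the units of the state.
- bot.state(): the state, without advancing time (a new reading comes with each control period).
- bot.capture(name): name is "scene" or "top" or "wrist"; returns the picture (480x640x3 uint8, blue, green, red); there is no depth.
- bot.camera_params(name): a dict with "mtx" (3x3 intrinsics, pixels), "position" and "orientation" of the camera in the world. Camera axes: x right, y down, z forward; pixel columns grow to the right and rows downward; lengths in m; the calibration is good to about 2 mm. A picture is of the moment at which its call begins: read the wrist's pose just before it. camera_params takes no time and is no camera call; for the wrist camera it gives the pose at the moment of the call.
- bot.finish_job(): hands the job in, once; it reports no verdict.
The state is a dict: "time": time; "joints": joint angles; "joint_velocities": joint speeds; "joint_efforts": joint torques, N m; "tcp_pos": TCP position; "tool_rot": TCP orientation; "force": force on the tool from outside, world axes, zero at the start; "wrist_torque": the same for the moment, N m; "opening": finger opening in m.
Only numpy, scipy, OpenCV 4.12 (cv2) and the standard library are available. Lean on these libraries where they do the work, as an engineer would, in place of code of your own. Each camera call takes 0.05 s, during which the arm holds its last target.

## Task

The two-part steel mould has to be held shut while its filling cures. Carry the one-hand bar clamp to it (by its bar or body, without squeezing the trigger on the way), lay it flat on the bench with the mould standing between the two jaw pads, and let go. Then take it again across handle and trigger and squeeze and release the trigger until the mould is shut and firmly gripped, and leave it so, upsetting nothing around.

Things in the scene. Friction and masses are not known exactly. Their poses are not given: they have to be found in the camera images.
- clamp: One-hand bar clamp lying flat, 28 mm thick, 0.6 kg: blue-grey housing with one jaw and a pistol handle, light grey trigger, bright toothed bar through it. Origin: at bench height under the bar's middle line, at the face of the housing's pad; z up, +x along the bar to the other jaw; both jaws point to +y (to 80 mm), handle and trigger to -y. Housing x -79 to -7, y -24 to 30 mm.
- bar_hold (a point): Point on the bar, x = 33 mm of the clamp, where it can be lifted: pinch the bar across (along y). Bar: y -8 to 8 mm, z 8 to 20 mm, bare between the jaws; tail to x = -125 mm, and up to 50 mm further as the jaws close. The clamp's weight balances near x = 0. A mould edge 30 mm or more from the bar leaves room for the finger.
- squeeze_point (a point): Midway between the outer faces of handle and squeezed trigger, x = -59, y = -58 mm of the clamp, 14 mm up. Handle: x -78 to -61, y -24 to -107 mm, full thickness. Trigger at rest: x -36 to -24, y -24 to -110, z 3 to 25 mm. Over both: 54 mm at rest, 38 mm fully squeezed; squeeze along the clamp's x.
- bar_jaw: The toothed bar with the jaw fixed on its end; origin coincides with that of clamp when the jaws are fully open and moves to the clamp's -x as they close. Its jaw ends 30 mm beyond its pad face. Each full squeeze draws it about 7 mm towards the housing; a ratchet keeps it from going back.
- bar_pad (a point): Middle of the face of the bar jaw's tan pad (30 mm wide, 24 high), 60 mm to the +y side of the bar, 14 mm above the bench; its x in the clamp's frame is the opening between the pads: 85 to 95 mm at the start.
- handle_pad: Tan sprung pad (30 x 24 mm) on the housing's jaw, its face at x = 0, y = 45 to 75 mm of the clamp; yields up to 7 mm, 4 N per mm. Origin as the clamp's.
- trigger (a joint): Angle of the trigger: 0 at rest, 0.20 rad fully squeezed against its stop; a spring returns it. It takes 3 to 5 N at squeeze_point to work it empty; once the jaws grip it gets stiff: when squeezes of 20 to 40 N stop 2.5 mm or more short of full travel twice running, the grip is firm (over 7 N). The force at the jaws is about twice the squeeze.
- mould: Two-part steel mould with a brass nipple on top, standing upright, 56 mm deep along y, 46 mm high (nipple 10 mm more), 0.4 kg. Origin: at bench height in the middle of the fixed half's parting face. Fixed half x -26 to 0; loose half from x = gap to gap + 26 mm, on guide pins along x. The clamp's bar must lie along the mould's x, on either side.
- mould_mid (a point): Point on the fixed half's parting face, in its middle, 23 mm above the bench, just over the mould's origin.
- mould_half (a joint): Gap between the mould's halves in m: 0 shut, 4 to 8 mm at the start; slides stiffly (1.5 N).
- glue_stick: White and green glue stick standing upright, 29 mm thick, 102 mm high; origin under its middle. Not needed.
- marker_red: White felt marker with red cap lying flat, 130 mm long along its y, 19 mm thick; origin under its middle. Not needed.
Mind the look-alikes: they are no part of the job. Several things look just like the mould: the one meant starts farthest from the robot's base.

How it is judged:
By the outcome, as a careful person would: the job done as asked, in the order asked, and still so for the second after the job is handed in, with the robot touching nothing.
It also fails if it takes over 58 s, if anything falls off the work surface, if the arm or the gripper's body presses on something with over 40 N, if the wrist force passes 120 N, or if a joint passes its speed limit or range.

## Working session

There is one attempt and no reset: what is moved stays moved. The work goes in short steps, Python scripts to look and compute and a tool call to move; the robot and the scene stay as the last step left them, time stands still between calls to the robot, and variables do not carry over. Pictures are saved under pics/ and viewed, and the job is handed in when it is done.

Besides the shell and the picture viewer there is one more tool, called after "Call:" as name([rows], argument=value, ...), one row to a line, values as JSON. send_rows: Moves the arm, as the interface text tells. Its arguments: {"type":"object","properties":{"deltas":{"type":"array"},"newtons":{"type":"number"}},"required":["deltas"]}

```bash
mkdir -p pics
python3 - <<'E'
from plant import bot
import cv2
s=bot.state();print({k:(v if isinstance(v,float) else [round(float(x),4) for x in v]) for k,v in s.items()})
for n in("scene","top"):
    cv2.imwrite(f"pics/{n}0.png",bot.capture(n)); print(n,bot.camera_params(n))
E
```

```text
{'time': 0.0, 'joints': [1.21, 0.3142, -0.0481, 1.2102, -0.0, 1.5708], 'joint_velocities': [-0.0013, -0.0022, -0.0013, -0.0006, 0.0002, -0.0005], 'joint_efforts': [0.0007, -53.959, 33.975, 0.0192, -0.0001, -0.0], 'tcp_pos': [0.2116, 0.5608, 0.2304], 'tool_rot': [-0.0001, 0.1794, 0.9838, -0.0008], 'force': [-0.0675, -0.2575, 0.3411], 'wrist_torque': [0.0148, -0.0011, 0.0061], 'opening': 0.08522742148698183}
scene {'mtx': array([[485.95481756,   0.        , 325.71136152],
       [  0.        , 485.95481756, 241.1565072 ],
       [  0.        ,   0.        ,   1.        ]]), 'position': array([-0.12269565, -0.66812743,  0.63006255]), 'orientation': array([-0.37741358,  0.78192399, -0.44842829,  0.21228736])}
top {'mtx': array([[489.74380072,   0.        , 317.54619335],
       [  0.        , 489.74380072, 244.27060943],
       [  0.        ,   0.        ,   1.        ]]), 'position': array([ 0.42599953, -0.30474686,  1.05611297]), 'orientation': array([ 0.03892648, -0.69860243,  0.71402917, -0.02452988])}
```

View pics/scene0.png

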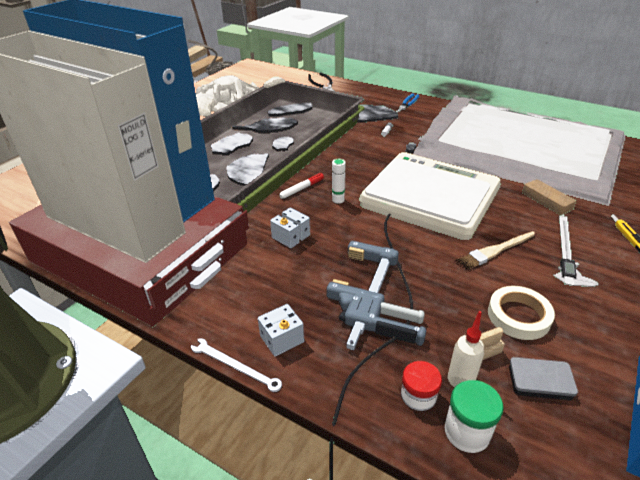

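View pics/top0.png

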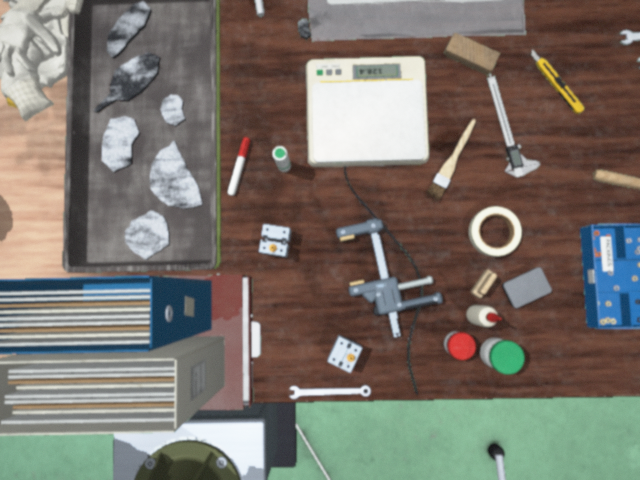

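```bash
cat > h.py <<'E'
import numpy as np,cv2
from scipy.spatial.transform import Rotation as R
from plant import bot
def ray(p,u,v):
    K=np.array(p["mtx"]);q=p["orientation"];M=R.from_quat([q[1],q[2],q[3],q[0]]).as_matrix()
    return np.array(p["position"]),M@np.linalg.solve(K,[u,v,1.])
def onz(p,u,v,z):
    o,d=ray(p,u,v);return o+d*(z-o[2])/d[2]
def proj(p,X):
    q=p["orientation"];M=R.from_quat([q[1],q[2],q[3],q[0]]).as_matrix()
    c=M.T@(np.array(X)-p["position"]);c=np.array(p["mtx"])@c;return c[:2]/c[2]
E
python3 - <<'E'
import cv2,numpy as np
t=cv2.imread('pics/top0.png');s=cv2.imread('pics/scene0.png')
def c(i,x,y,w,h,f):return cv2.resize(i[y:y+h,x:x+w],None,fx=f,fy=f,interpolation=cv2.INTER_CUBIC)
a=c(t,220,200,80,60,5);b=c(t,310,325,80,60,5);d=c(s,260,195,80,60,5);e=c(s,245,295,80,60,5)
cv2.imwrite('pics/m0.png',np.vstack([np.hstack([a,b]),np.hstack([d,e])]))
cv2.imwrite('pics/c0.png',c(t,320,200,160,150,4)[:600])
E
```

```text
(no output)
```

View pics/m0.png

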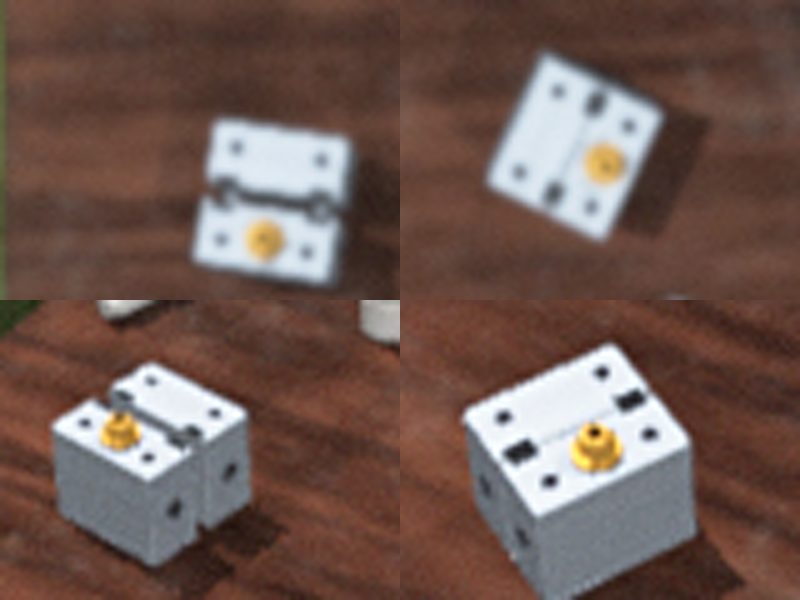

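View pics/c0.png

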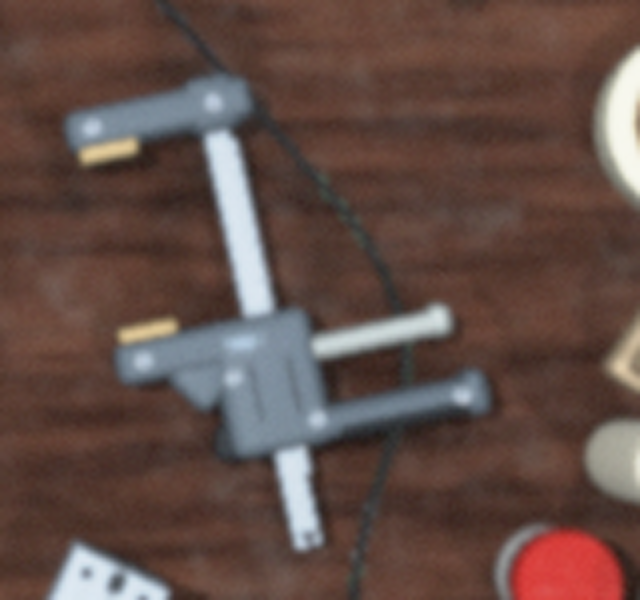

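```bash
cat > meas.py <<'E'
from h import *
p=bot.camera_params("top"); t=cv2.imread('pics/top0.png'); hsv=cv2.cvtColor(t,cv2.COLOR_BGR2HSV)
def comp(m,off,n=20):
    k,l,st,c=cv2.connectedComponentsWithStats(m.astype(np.uint8))
    for i in range(1,k):
        if st[i,4]>=n: yield (l==i),st[i],c[i]+off
def W(u,v,z): return np.round(onz(p,u,v,z)[:2],4)
for nm,(x,y,w,h) in {"A":(250,215,50,50),"B":(320,330,50,50)}.items():
    r=hsv[y:y+h,x:x+w]; m=((r[...,2]>150)&(r[...,1]<60))|((r[...,0]>10)&(r[...,0]<30)&(r[...,1]>120)&(r[...,2]>130))
    m=cv2.morphologyEx(m.astype(np.uint8),cv2.MORPH_CLOSE,np.ones((9,9)))
    cs,_=cv2.findContours(m,cv2.RETR_EXTERNAL,cv2.CHAIN_APPROX_NONE); c=max(cs,key=cv2.contourArea)
    pts=np.array([W(u+x,v+y,.046) for u,v in c[:,0]],np.float32)*1000
    rc=cv2.minAreaRect(pts); print(nm,"centre/size/ang",rc)
x,y,w,h=330,210,120,140; r=hsv[y:y+h,x:x+w]
tan=(r[...,0]>12)&(r[...,0]<30)&(r[...,1]>70)&(r[...,2]>150)
for mm,s,c in comp(tan,(x,y),12):
    q=np.argwhere(mm)[:,::-1]+(x,y); print("tan",s[4],c,W(*c,.026),cv2.minAreaRect(np.array([W(u,v,.026) for u,v in q],np.float32)*1000))
br=(r[...,1]<45)&(r[...,2]>165)
for mm,s,c in comp(br,(x,y),25):
    q=np.argwhere(mm)[:,::-1]+(x,y); P=np.array([W(u,v,.02) for u,v in q],np.float32)
    d=cv2.fitLine(P,cv2.DIST_L2,0,.01,.01).ravel(); print("bright",s,c,"mid",d[2:],"dir deg",np.degrees(np.arctan2(d[1],d[0])), cv2.minAreaRect(P*1000))
E
python3 meas.py
```

```text
A centre/size/ang ((529.1586303710938, -194.60934448242188), (57.523746490478516, 60.44054412841797), 80.08922576904297)
B centre/size/ang ((292.5500183105469, -334.6000061035156), (53.352561950683594, 56.52778244018555), 63.435028076171875)
tan 42 [346.54761905 237.5       ] [ 0.5319 -0.3463] ((531.9514770507812, -346.40863037109375), (6.237975597381592, 28.591474533081055), 11.252368927001953)
tan 44 [356.31818182 282.09090909] [ 0.4376 -0.3643] ((437.573974609375, -364.4508972167969), (6.537656784057617, 27.977102279663086), 10.25694751739502)
bright [10 19  6  6 25] [342.44 231.6 ] mid [ 0.545352 -0.33812 ] dir deg -31.107914 ((545.0493774414062, -337.7249755859375), (9.055105209350586, 10.643973350524902), 43.635982513427734)
bright [ 42  23  16  46 347] [379.41786744 255.73198847] mid [ 0.49226224 -0.41490144] dir deg 10.890752 ((493.0550537109375, -414.8271179199219), (99.22090148925781, 15.848809242248535), 10.619562149047852)
bright [ 68  67  34  11 148] [415.45945946 282.61486486] mid [ 0.43395066 -0.48860675] dir deg -78.93167 ((434.4344482421875, -486.5582275390625), (11.10255241394043, 71.77083587646484), 10.11340045928955)
bright [ 59 102  11  25 155] [393.93548387 322.91612903] mid [ 0.35108516 -0.44061807] dir deg 7.637359 ((348.98876953125, -440.4715881347656), (50.446414947509766, 15.033893585205078), 6.166672229766846)
bright [  3 127  29  13 215] [344.91162791 344.76744186] mid [ 0.30800232 -0.3372279 ] dir deg 79.09378 ((311.5516052246094, -341.56634521484375), (58.269989013671875, 24.74737548828125), 88.8983154296875)
```

Run:
```python
from h import *
s=bot.camera_params("scene");t=bot.camera_params("top");w=bot.camera_params("wrist");print(w)
for h in(.0,.1,.2,.25,.3,.35,.4): print(h,[onz(t,*q,h)[:2].round(3) for q in((211,275),(155,278),(222,335),(175,428),(0,350))],"|",[onz(s,*q,h)[:2].round(3) for q in((185,18),(155,60),(95,90),(0,35),(25,5))])
cv2.imwrite('pics/w0.png',bot.capture("wrist"))
```

```text
{'mtx': array([[427.86193703,   0.        , 323.22998302],
       [  0.        , 427.86193703, 240.88581835],
       [  0.        ,   0.        ,   1.        ]]), 'position': array([0.13648224, 0.58831423, 0.37429161]), 'orientation': array([0.12845558, 0.81219918, 0.56218099, 0.08822812])}
0.0 [array([ 0.46 , -0.052]), array([0.456, 0.07 ]), array([ 0.331, -0.076]), array([0.139, 0.024]), array([0.308, 0.404])] | [array([1.715, 1.22 ]), array([1.195, 0.888]), array([0.871, 0.838]), array([1.096, 1.748]), array([1.492, 2.161])]
0.1 [array([ 0.457, -0.076]), array([0.453, 0.034]), array([ 0.34 , -0.097]), array([ 0.167, -0.007]), array([0.319, 0.337])] | [array([1.423, 0.92 ]), array([0.986, 0.641]), array([0.713, 0.599]), array([0.902, 1.364]), array([1.236, 1.712])]
0.2 [array([ 0.453, -0.1  ]), array([ 0.45 , -0.001]), array([ 0.349, -0.119]), array([ 0.194, -0.038]), array([0.331, 0.27 ])] | [array([1.132, 0.621]), array([0.777, 0.394]), array([0.555, 0.36 ]), array([0.709, 0.981]), array([0.98 , 1.263])]
0.25 [array([ 0.452, -0.112]), array([ 0.449, -0.019]), array([ 0.354, -0.13
[... 213 characters left out ...]
7, -0.037]), array([ 0.358, -0.141]), array([ 0.221, -0.069]), array([0.342, 0.203])] | [array([0.84 , 0.321]), array([0.568, 0.147]), array([0.398, 0.121]), array([0.516, 0.598]), array([0.723, 0.814])]
0.35 [array([ 0.449, -0.136]), array([ 0.446, -0.054]), array([ 0.363, -0.152]), array([ 0.234, -0.085]), array([0.347, 0.169])] | [array([0.694, 0.171]), array([0.463, 0.023]), array([0.319, 0.001]), array([0.419, 0.406]), array([0.595, 0.59 ])]
0.4 [array([ 0.447, -0.148]), array([ 0.445, -0.072]), array([ 0.367, -0.163]), array([ 0.248, -0.1  ]), array([0.353, 0.136])] | [array([0.548, 0.021]), array([ 0.359, -0.1  ]), array([ 0.24 , -0.118]), array([0.322, 0.214]), array([0.467, 0.365])]
```

View pics/w0.png

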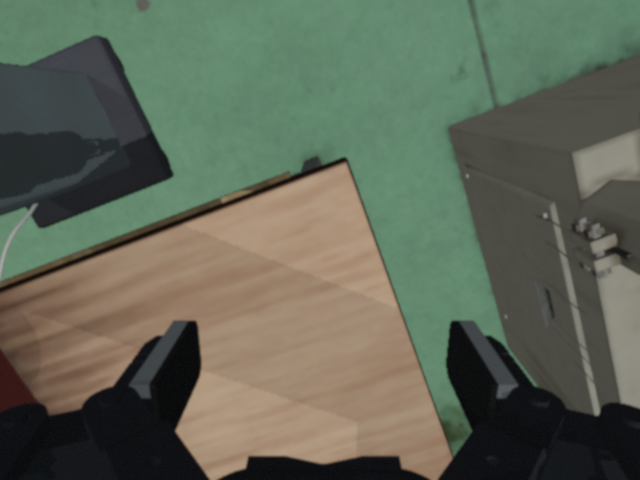

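Call:
send_rows([
  {"offset": [0,0,0.05],"spin": 0,"hand": 1},
  {"offset": [0,0,0.1],"spin": 0,"hand": 1},
  {"offset": [0.01,0,0.15],"spin": 0,"hand": 1},
  {"offset": [0.03,0,0.2],"spin": 0,"hand": 1},
  {"offset": [0.06,-0.01,0.22],"spin": 0,"hand": 1},
  {"offset": [0.1,-0.03,0.22],"spin": 0,"hand": 1},
  {"offset": [0.14,-0.05,0.22],"spin": 0.1,"hand": 1},
  {"offset": [0.18,-0.08,0.22],"spin": 0.2,"hand": 1},
  {"offset": [0.21,-0.11,0.22],"spin": 0.3,"hand": 1},
  {"offset": [0.24,-0.14,0.22],"spin": 0.35,"hand": 1},
])

```text
time: 1.15
tcp_pos: [0.4532, 0.42, 0.4507]
tool_rot: [-0.0, 0.004, 1.0, -0.0]
force: [0.6, 0.1, 1.0]
opening: 0.0853
```

```bash
python3 -c "
from plant import bot
s=bot.state();print(s['time'],s['joints'],s['tcp_pos'],s['force'])"
```

```text
1.15 [ 7.47418325e-01  3.85797880e-01  5.52140243e-01  1.73808066e+00
 -1.66642688e-05  7.55380293e-01] [0.45315321 0.41996843 0.45068962] [0.58999753 0.05765404 1.01949365]
```

Call:
send_rows([
  {"offset": [0.03,-0.04,0],"spin": 0.05,"hand": 1},
  {"offset": [0.06,-0.08,0],"spin": 0.1,"hand": 1},
  {"offset": [0.09,-0.12,0],"spin": 0.15,"hand": 1},
  {"offset": [0.12,-0.16,0],"spin": 0.2,"hand": 1},
  {"offset": [0.145,-0.2,0],"spin": 0.2,"hand": 1},
  {"offset": [0.16,-0.245,0],"spin": 0.2,"hand": 1},
  {"offset": [0.17,-0.29,0],"spin": 0.2,"hand": 1},
  {"offset": [0.17,-0.34,0],"spin": 0.2,"hand": 1},
  {"offset": [0.17,-0.39,0],"spin": 0.2,"hand": 1},
  {"offset": [0.17,-0.44,0],"spin": 0.2,"hand": 1},
])

```text
time: 2.15
tcp_pos: [0.6215, -0.0206, 0.4509]
tool_rot: [-0.0, -0.095, 0.996, 0.0]
force: [0.7, -0.0, -0.6]
opening: 0.0856
```

Call:
send_rows([
  {"offset": [0,-0.05,0],"spin": 0,"hand": 1},
  {"offset": [0,-0.1,0],"spin": 0,"hand": 1},
  {"offset": [0,-0.15,0],"spin": 0,"hand": 1},
  {"offset": [0,-0.18,-0.02],"spin": 0,"hand": 1},
  {"offset": [0,-0.2,-0.06],"spin": 0,"hand": 1},
  {"offset": [0,-0.2,-0.11],"spin": 0,"hand": 1},
  {"offset": [0,-0.2,-0.15],"spin": 0,"hand": 1},
  {"offset": [0,-0.2,-0.18],"spin": 0,"hand": 1},
  {"offset": [0,-0.2,-0.18],"spin": 0,"hand": 1},
  {"offset": [0,-0.2,-0.18],"spin": 0,"hand": 1},
])

```text
time: 3.15
tcp_pos: [0.6216, -0.2186, 0.2717]
tool_rot: [-0.0, -0.094, 0.996, 0.0]
force: [-0.0, 0.7, 0.2]
opening: 0.0849
```

```bash
python3 -c "
from h import *
s=bot.state();print(s['time'],s['joints'],s['tcp_pos'],s['tool_rot'],s['force']);p=bot.camera_params('wrist');print(p)
cv2.imwrite('pics/w1.png',bot.capture('wrist'))
import pickle;pickle.dump(p,open('w1.pkl','wb'))"
```

```text
3.15 [-3.38092903e-01  4.20239505e-01  1.95617738e-01  1.34709076e+00
 -3.31592878e-05 -5.27317524e-01] [ 0.62158889 -0.21855768  0.27165541] [-4.22832177e-04 -9.44712177e-02  9.95527488e-01  1.77043048e-04] [-0.00668715  0.69767087  0.17681042]
{'mtx': array([[427.86193703,   0.        , 323.22998302],
       [  0.        , 427.86193703, 240.88581835],
       [  0.        ,   0.        ,   1.        ]]), 'position': array([ 0.54282746, -0.23405902,  0.41548069]), 'orientation': array([0.09876637, 0.62915372, 0.76155677, 0.12017522])}
```

View pics/w1.png

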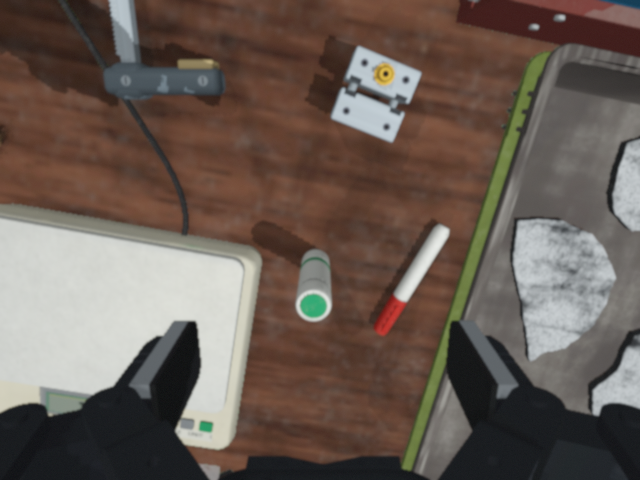

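```bash
cat > mould.py <<'E'
import sys,pickle
from h import *
p=pickle.load(open(sys.argv[1]+'.pkl','rb'));t=cv2.imread(f'pics/{sys.argv[1]}.png');x,y,w,h=map(int,sys.argv[2:6])
r=cv2.resize(t[y:y+h,x:x+w],None,fx=4,fy=4,interpolation=cv2.INTER_CUBIC);cv2.imwrite(f'pics/{sys.argv[1]}_crop.png',r)
hs=cv2.cvtColor(r,cv2.COLOR_BGR2HSV)
m=((hs[...,2]>int(sys.argv[6]))&(hs[...,1]<70)).astype(np.uint8)
m=cv2.morphologyEx(m,cv2.MORPH_OPEN,np.ones((5,5)))
cs,_=cv2.findContours(m,cv2.RETR_EXTERNAL,cv2.CHAIN_APPROX_NONE)
for c in cs:
    if cv2.contourArea(c)<600: continue
    P=np.array([onz(p,x+(u+.5)/4-.5,y+(v+.5)/4-.5,.046)[:2]*1000 for u,v in c[:,0]],np.float32)
    print("blob",cv2.contourArea(c),[np.round(a,1) for a in cv2.minAreaRect(P)], cv2.boxPoints(cv2.minAreaRect(P)).round(1).tolist())
E
python3 mould.py w1 320 35 110 115 160
```

```text
blob 31891.0 [array([ 545.4, -195.9]), array([55.6, 25.5]), np.float64(79.9)] [[528.0, -221.10000610351562], [553.0999755859375, -225.5], [562.7999877929688, -170.8000030517578], [537.7999877929688, -166.3000030517578]]
blob 34654.5 [array([ 512.7, -190.2]), array([55.6, 25.5]), np.float64(80.1)] [[495.29998779296875, -215.39999389648438], [520.5, -219.8000030517578], [530.0999755859375, -165.0], [504.8999938964844, -160.60000610351562]]
```

View pics/w1_crop.png

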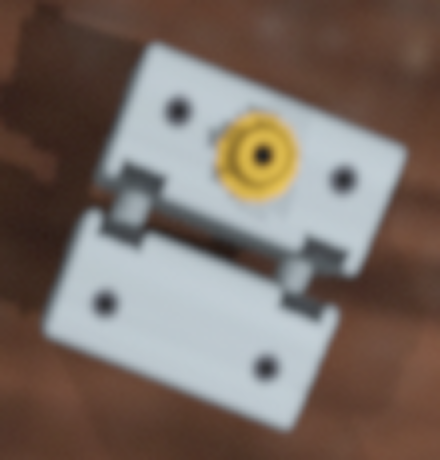

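```bash
python3 -c "
from h import *
q=np.array([[.3142,-.0481],[.3858,.5521],[.4202,.1956]]);rz=np.array([[.5994,.2304],[.6178,.4507],[.6589,.2717]])
A=[];b=[]
for (u,v),(r,z) in zip(q,rz):
    e=v-u;A.append([1,0,np.sin(u),np.cos(e),-np.sin(e)]);b.append(r);A.append([0,1,np.cos(u),np.sin(e),np.cos(e)]);b.append(z)
print(np.linalg.lstsq(np.array(A),np.array(b),rcond=None))
cv2.imwrite('pics/s1.png',bot.capture('scene'))"
```

```text
(array([-0.00189903, -0.18317241,  0.52466001,  0.44091349,  0.07586263]), array([1.64900421e-08]), np.int32(5), array([2.98129371, 2.43418863, 0.33128109, 0.27336005, 0.0462672 ]))
```

View pics/s1.png

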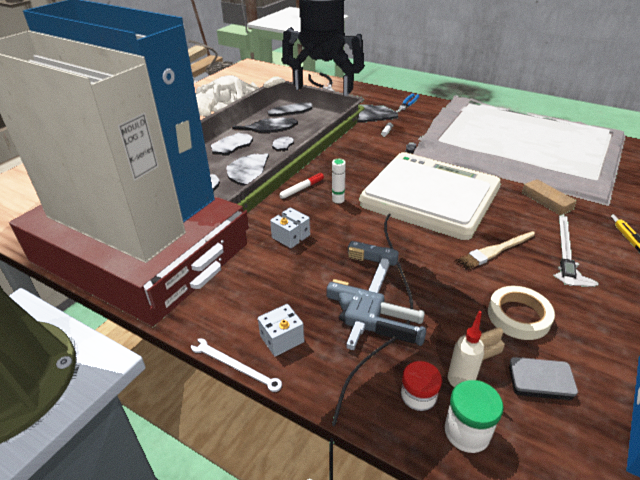

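Call:
send_rows([
  {"offset": [-0.028,-0.038,0],"spin": 0,"hand": 0.5},
  {"offset": [-0.056,-0.076,0],"spin": 0,"hand": 0.5},
  {"offset": [-0.084,-0.114,0],"spin": 0,"hand": 0.5},
  {"offset": [-0.112,-0.152,0],"spin": 0,"hand": 0.5},
  {"offset": [-0.1455,-0.1995,-0.01],"spin": 0,"hand": 0.5},
  {"offset": [-0.1455,-0.1995,-0.05],"spin": 0,"hand": 0.5},
  {"offset": [-0.1455,-0.1995,-0.1],"spin": 0,"hand": 0.5},
  {"offset": [-0.1455,-0.1995,-0.15],"spin": 0,"hand": 0.5},
  {"offset": [-0.1455,-0.1995,-0.19],"spin": 0,"hand": 0.5},
  {"offset": [-0.1455,-0.1995,-0.2],"spin": 0,"hand": 0.5},
])

```text
time: 4.25
tcp_pos: [0.475, -0.417, 0.0685]
tool_rot: [-0.001, -0.094, 0.996, 0.002]
force: [0.4, -0.1, -0.5]
opening: 0.0426
```

```bash
python3 -c "
from h import *
s=bot.state();print(s['time'],s['joints'],s['tcp_pos'],s['tool_rot'],s['opening'])
import pickle
p=bot.camera_params('wrist');pickle.dump(p,open('w2.pkl','wb'))
cv2.imwrite('pics/w2.png',bot.capture('wrist'));cv2.imwrite('pics/s2.png',bot.capture('scene'))"
```

```text
4.25 [-7.20541978e-01  4.80671020e-01 -1.87756914e-01  9.06756191e-01
  1.64761061e-05 -9.09674607e-01] [ 0.47495974 -0.41702034  0.06853004] [-0.00149856 -0.09442518  0.99552954  0.00160237] 0.042550461825841025
```

View pics/s2.png

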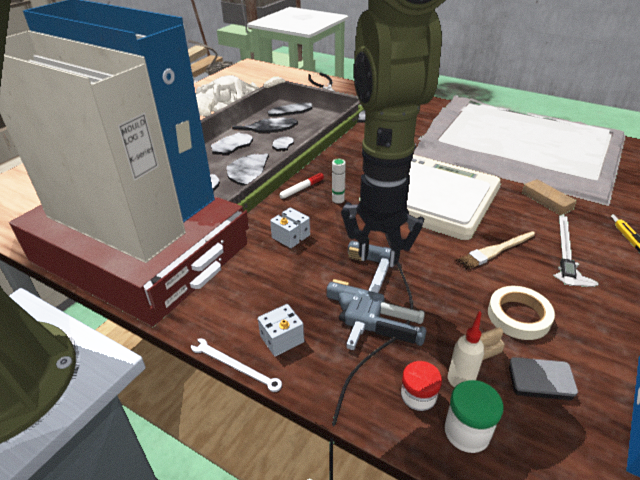

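View pics/w2.png

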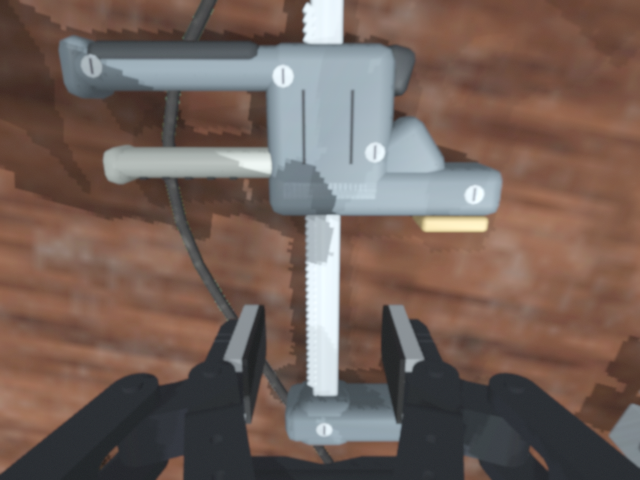

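```bash
python3 -c "
from h import *
p=bot.camera_params('scene')
for z in (.07,.1,.15,.2,.25,.3,.35,.4,.45,.5): print(z,proj(p,[.475,-.417,z]).round())"
```

```text
0.07 [378. 261.]
0.1 [379. 248.]
0.15 [380. 225.]
0.2 [382. 199.]
0.25 [385. 172.]
0.3 [387. 142.]
0.35 [390. 109.]
0.4 [392.  74.]
0.45 [396.  34.]
0.5 [399. -10.]
```

Call:
send_rows([
  {"offset": [0.001,-0.001,-0.03],"spin": 0,"hand": 0.5},
  {"offset": [0.001,-0.001,-0.05],"spin": 0,"hand": 0.5},
  {"offset": [0.001,-0.001,-0.062],"spin": 0,"hand": 0.5},
  {"offset": [0.001,-0.001,-0.065],"spin": 0,"hand": 0.5},
  {"offset": [0.001,-0.001,-0.065],"spin": 0,"hand": 0.5},
  {"offset": [0.001,-0.001,-0.065],"spin": 0,"hand": 0},
  {"offset": [0.001,-0.001,-0.065],"spin": 0,"hand": 0},
  {"offset": [0.001,-0.001,-0.065],"spin": 0,"hand": 0},
  {"offset": [0.001,-0.001,-0.065],"spin": 0,"hand": 0},
  {"offset": [0.001,-0.001,-0.065],"spin": 0,"hand": 0},
], newtons=100)

```text
time: 5.35
tcp_pos: [0.478, -0.4187, 0.0081]
tool_rot: [0.001, -0.095, 0.996, 0.0]
force: [-1.4, 4.5, 8.1]
opening: 0.0127
```

```bash
python3 -c "
from h import *
s=bot.state();print(s['time'],s['tcp_pos'],s['force'],s['opening'],s['wrist_torque'])
cv2.imwrite('pics/w3.png',bot.capture('wrist'))
s=bot.state();print(s['time'],s['tcp_pos'],s['force'],s['opening'])"
```

```text
5.35 [ 0.47801015 -0.41874947  0.00807147] [-1.37778881  4.46761109  8.08731644] 0.012664002568888546 [ 0.95571627  0.27665949 -0.09503414]
5.4 [ 0.47803222 -0.41873347  0.00809413] [-1.56605558  4.98917619  8.66207794] 0.012446001091258018
```

View pics/w3.png

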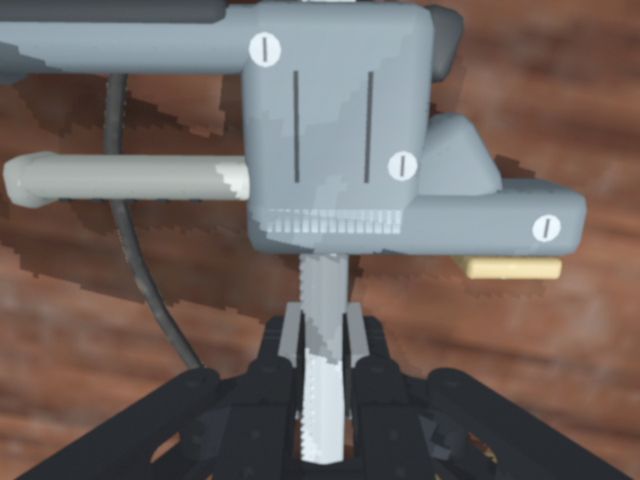

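Run:
```python
from h import *
from scipy.optimize import fsolve
r0,z0,a,b,d=-0.0019,-0.18317,.52466,.44091,.07586
def ik(r,z):
    f=lambda q:[r0+a*np.sin(q[0])+b*np.cos(q[1])-d*np.sin(q[1])-r,z0+a*np.cos(q[0])+b*np.sin(q[1])+d*np.cos(q[1])-z]
    return fsolve(f,[.4,-.7])
for P,z in(((.475,-.417),.0685),((.5034,-.2515),.008),((.5034,-.2515),.08),((.41,-.294),.006)):
    q,e=ik(np.hypot(*P),z); n=np.array(P)/np.hypot(*P);rt=np.hypot(*P);L=.33
    print(P,z,"q2,e,q3",q.round(3),e.round(3),(q+e).round(3))
    for c in((.368,-.165),(.446,-.155),(.24,-.1),(.445,-.07)):
        al=n@c;lat=n[0]*c[1]-n[1]*c[0]; print("  corner",c,"along",al.round(3),"lat",lat.round(3),"forearm axis z",(z+L-(rt-al)*np.tan(e)).round(3))
t=cv2.imread('pics/top0.png')[260:450,120:270];s=cv2.imread('pics/scene0.png')[0:200,0:260]
cv2.imwrite('pics/b.png',np.hstack([cv2.resize(t,(400,506)),cv2.resize(s,(400,308)) if 0 else cv2.copyMakeBorder(cv2.resize(s,(400,308)),0,198,0,0,0)]))
```

```text
(0.475, -0.417) 0.0685 q2,e,q3 0.478 -0.67 -0.192
  corner (0.368, -0.165) along 0.385 lat 0.119 forearm axis z 0.594
  corner (0.446, -0.155) along 0.437 lat 0.178 forearm axis z 0.553
  corner (0.24, -0.1) along 0.246 lat 0.083 forearm axis z 0.704
  corner (0.445, -0.07) along 0.381 lat 0.241 forearm axis z 0.598
(0.5034, -0.2515) 0.008 q2,e,q3 0.433 -0.862 -0.429
  corner (0.368, -0.165) along 0.403 lat 0.017 forearm axis z 0.524
  corner (0.446, -0.155) along 0.468 lat 0.061 forearm axis z 0.448
  corner (0.24, -0.1) along 0.259 lat 0.018 forearm axis z 0.691
  corner (0.445, -0.07) along 0.429 lat 0.136 forearm axis z 0.493
(0.5034, -0.2515) 0.08 q2,e,q3 0.351 -0.709 -0.358
  corner (0.368, -0.165) along 0.403 lat 0.017 forearm axis z 0.547
  corner (0.446, -0.155) along 0.468 lat 0.061 forearm axis z 0.491
  corner (0.24, -0.1) along 0.259 lat 0.018 forearm axis z 0.67
  corner (0.445, -0.07) along 0.429 lat 0.136 forearm axis z 0.524
(0.41, -0.294) 0.006 q2,e,q3 0.347 -0.918 -0.571
  corner (0.368, -0.165) along 0.395 lat 0.08 forearm axis z 0.479
  corner (0.446, -0.155) along 0.453 lat 0.134 forearm axis z 0.404
  corner (0.24, -0.1) along 0.253 lat 0.059 forearm axis z 0.665
  corner (0.445, -0.07) along 0.402 lat 0.202 forearm axis z 0.47
```

View pics/b.png

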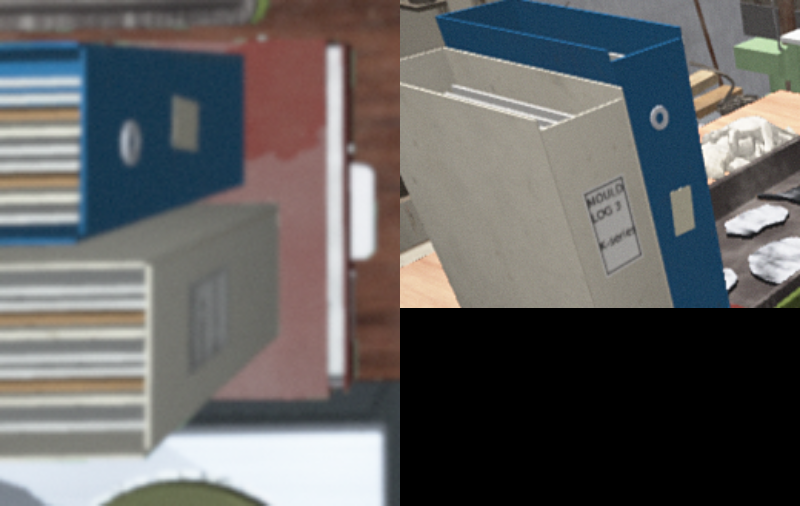

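Call:
send_rows([
  {"offset": [0,0,0.01],"spin": 0,"hand": 0},
  {"offset": [0,0,0.02],"spin": 0,"hand": 0},
  {"offset": [0,0,0.04],"spin": 0,"hand": 0},
  {"offset": [0,0,0.06],"spin": 0,"hand": 0},
  {"offset": [0,0,0.08],"spin": 0,"hand": 0},
  {"offset": [0,0,0.09],"spin": 0,"hand": 0},
  {"offset": [0,0,0.09],"spin": 0,"hand": 0},
  {"offset": [0,0,0.09],"spin": 0,"hand": 0},
  {"offset": [0,0,0.09],"spin": 0,"hand": 0},
  {"offset": [0,0,0.09],"spin": 0,"hand": 0},
])

```text
time: 6.4
tcp_pos: [0.4766, -0.4185, 0.095]
tool_rot: [-0.001, -0.094, 0.996, 0.001]
force: [-0.5, 0.1, -5.4]
opening: 0.0127
```

```bash
python3 -c "
from h import *
s=bot.state();print(s['time'],s['tcp_pos'],s['tool_rot'],s['force'],s['opening'],s['wrist_torque'])
cv2.imwrite('pics/w4.png',bot.capture('wrist'));a=bot.capture('scene');cv2.imwrite('pics/s4.png',cv2.resize(a[100:400,240:500],None,fx=2,fy=2))"
```

```text
6.4 [ 0.47662187 -0.41852056  0.09501044] [-7.35930726e-04 -9.44427735e-02  9.95529698e-01  8.00763508e-04] [-0.51751238  0.11535581 -5.38173163] 0.012689574777019938 [ 0.01156962 -0.11199084 -0.06533559]
```

View pics/w4.png

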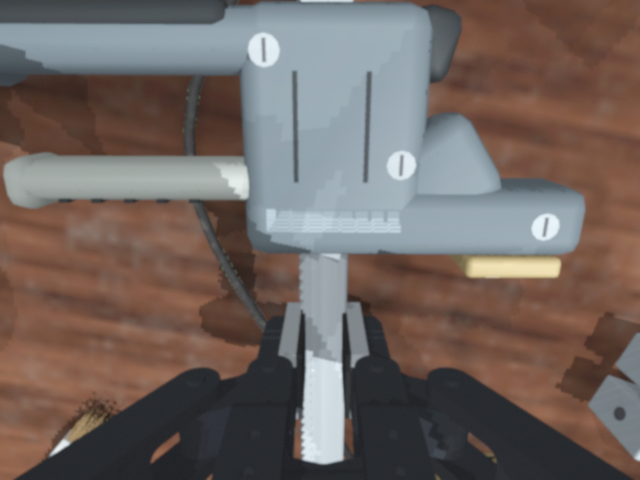

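View pics/s4.png

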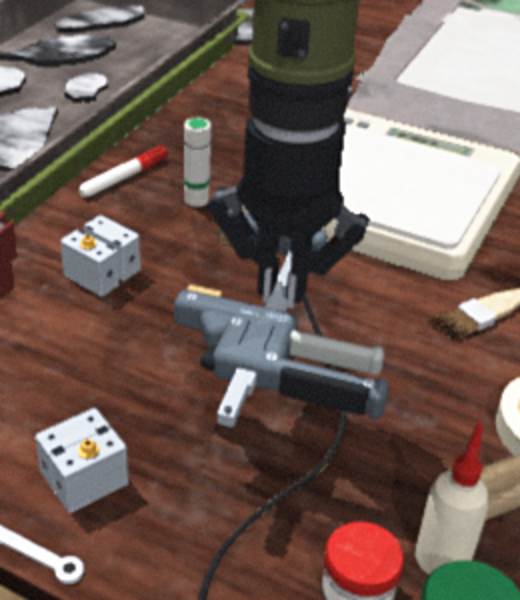

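```bash
python3 -c "
from h import *
p=bot.camera_params('wrist');s=bot.state();t=s['tcp_pos']
h=.087
A=onz(p,468,277,h+.025);B=onz(p,560,278,h+.025)
b1=onz(p,323,262,h+.02);b2=onz(p,323,455,h+.02);b1=(onz(p,302,262,h+.02)+onz(p,348,262,h+.02))/2;b2=(onz(p,302,455,h+.02)+onz(p,344,455,h+.02))/2
ang=np.arctan2(*(b1-b2)[[1,0]])+np.pi
v=B-A;print('bar yaw',np.degrees(ang),'pad yaw',np.degrees(np.arctan2(v[1],v[0]))-90,np.linalg.norm(v))
for y in(10.7,):
  y=np.radians(y);ex=np.array([np.cos(y),np.sin(y)]);ey=np.array([-ex[1],ex[0]])
  for n,q in(('A',A),('B',B),('b1',b1),('b2',b2)):
    w=q[:2]-t[:2];print(n,'rel tcp in clamp axes mm',(w@ex*1000).round(1),(w@ey*1000).round(1))
"
```

```text
bar yaw 10.399591847955877 pad yaw 10.175433637942987 0.029657526599179532
A rel tcp in clamp axes mm -27.2 46.2
B rel tcp in clamp axes mm -26.9 75.8
b1 rel tcp in clamp axes mm -30.3 0.2
b2 rel tcp in clamp axes mm 49.5 -0.2
```

Call:
send_rows([
  {"offset": [0.003,0.017,0],"spin": -0.04,"hand": 0},
  {"offset": [0.006,0.034,0],"spin": -0.08,"hand": 0},
  {"offset": [0.009,0.051,0],"spin": -0.12,"hand": 0},
  {"offset": [0.012,0.068,0],"spin": -0.16,"hand": 0},
  {"offset": [0.016,0.09,0],"spin": -0.21,"hand": 0},
  {"offset": [0.02,0.112,0],"spin": -0.26,"hand": 0},
  {"offset": [0.024,0.135,0],"spin": -0.31,"hand": 0},
  {"offset": [0.027,0.155,0],"spin": -0.345,"hand": 0},
  {"offset": [0.029,0.1665,0],"spin": -0.36,"hand": 0},
  {"offset": [0.029,0.1665,0],"spin": -0.36,"hand": 0},
])

```text
time: 7.5
tcp_pos: [0.5063, -0.2511, 0.0961]
tool_rot: [-0.0, 0.084, 0.996, 0.0]
force: [0.1, -0.2, -6.2]
opening: 0.0129
```

```bash
python3 -c "
from h import *
s=bot.state();t=s['tcp_pos'];print(s['time'],t,s['tool_rot'],s['force'],s['opening'],s['wrist_torque'],s['joints'])
p=bot.camera_params('wrist');cv2.imwrite('pics/w5.png',bot.capture('wrist'));T=bot.capture('top');cv2.imwrite('pics/t5.png',T);a=bot.capture('scene');cv2.imwrite('pics/s5.png',cv2.resize(a[50:350,200:460],None,fx=2,fy=2))
cv2.imwrite('pics/t5c.png',cv2.resize(T[130:320,210:450],None,fx=3,fy=3))
import pickle;pickle.dump(p,open('w5.pkl','wb'))
print(onz(p,*proj(p,[.5,-.2,0]),0), onz(bot.camera_params('top'),284,170,0))
"
```

```text
7.5 [ 0.5063214  -0.25108265  0.09608939] [-2.57396476e-04  8.42786562e-02  9.96442136e-01  3.34503973e-04] [ 0.05968549 -0.18455841 -6.17531704] 0.012906328658648965 [-0.01068254 -0.09044159 -0.03644335] [-4.60612412e-01  3.39208146e-01 -3.33842597e-01  8.98470177e-01
  4.33068882e-04 -2.91855060e-01]
[ 0.5 -0.2  0. ] [ 0.68691734 -0.21388065  0.        ]
```

View pics/w5.png

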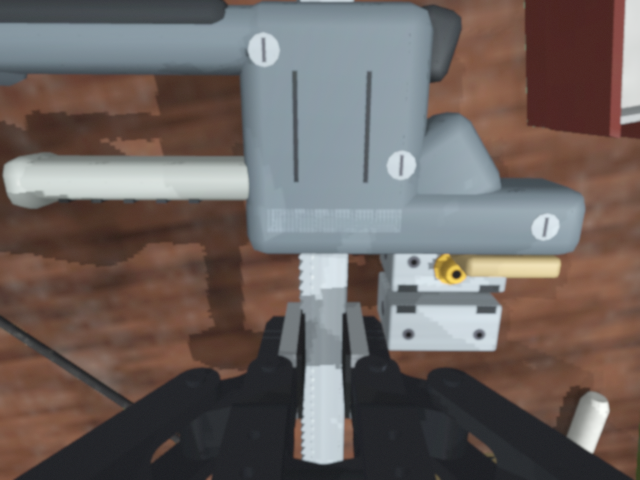

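View pics/t5c.png

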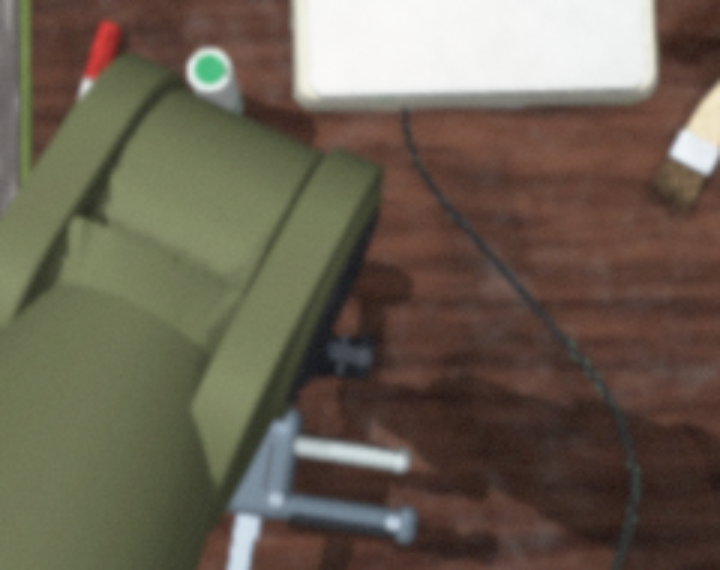

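View pics/s5.png

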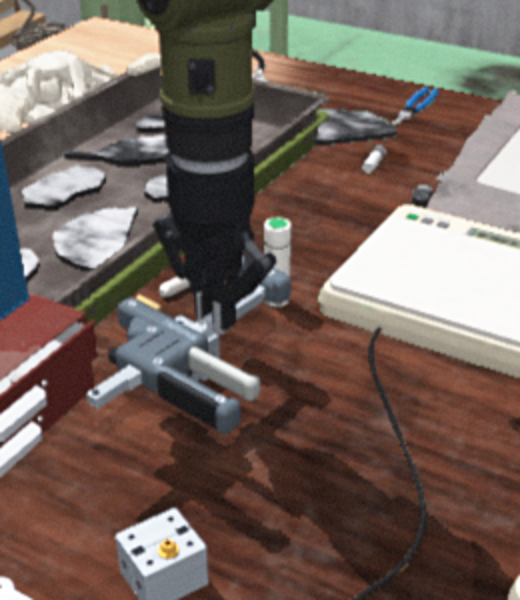

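```bash
python3 -c "
from h import *
import pickle
p=pickle.load(open('w5.pkl','rb'));t=np.array([.5063,-.2511])
y=np.radians(-10);ex=np.array([np.cos(y),np.sin(y)]);ey=np.array([-ex[1],ex[0]])
for n,q in(('farL',onz(p,388,351,.046)),('farR',onz(p,497,351,.046)),('padL',onz(p,468,277,.113)),('padR',onz(p,560,278,.113)),('bar',onz(p,324,300,.108)),('nip',onz(p,456,273,.056))):
    w=q[:2]-t;print(n,(w@ex*1000+27).round(1),(w@ey*1000).round(1))
"
```

```text
farL 69.4 33.3
farR 69.1 89.9
padL -0.2 45.5
padR -0.1 75.1
bar 10.6 -0.5
nip 21.6 60.8
```

Call:
send_rows([
  {"offset": [-0.001,0,-0.02],"spin": 0,"hand": 0},
  {"offset": [-0.001,0,-0.04],"spin": 0,"hand": 0},
  {"offset": [-0.001,0,-0.055],"spin": 0,"hand": 0},
  {"offset": [-0.001,0,-0.068],"spin": 0,"hand": 0},
  {"offset": [-0.001,0,-0.078],"spin": 0,"hand": 0},
  {"offset": [-0.001,0,-0.083],"spin": 0,"hand": 0},
  {"offset": [-0.001,0,-0.086],"spin": 0,"hand": 0},
  {"offset": [-0.001,0,-0.088],"spin": 0,"hand": 0},
  {"offset": [-0.001,0,-0.088],"spin": 0,"hand": 0},
  {"offset": [-0.001,0,-0.088],"spin": 0,"hand": 0},
])

```text
time: 8.65
tcp_pos: [0.5057, -0.2528, 0.0088]
tool_rot: [0.0, 0.085, 0.996, -0.0]
force: [-1.6, 0.5, -5.3]
opening: 0.0124
```

```bash
python3 -c "
from h import *
import pickle
s=bot.state();t=s['tcp_pos'];print(s['time'],t,s['tool_rot'],s['force'],s['opening'],s['wrist_torque'])
p=bot.camera_params('wrist');cv2.imwrite('pics/w6.png',bot.capture('wrist'));pickle.dump(p,open('w6.pkl','wb'))"
```

```text
8.65 [ 0.50574991 -0.25280477  0.00879738] [ 4.27938854e-04  8.52402559e-02  9.96360321e-01 -1.62432474e-04] [-1.63430588  0.47337297 -5.29103185] 0.012387138273665839 [-0.00572017 -0.10593484  0.03311833]
```

View pics/w6.png

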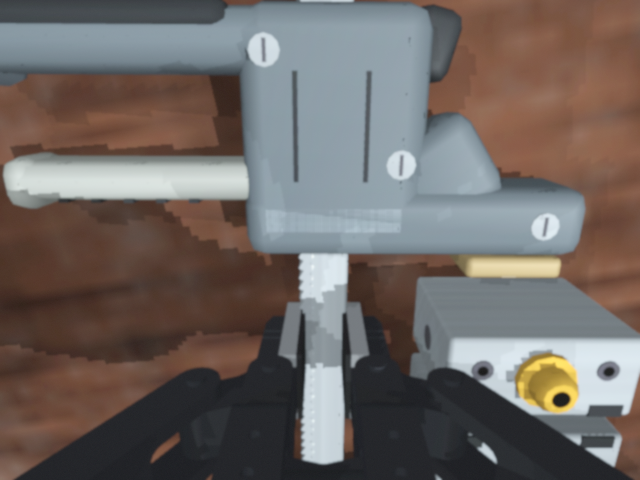

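Call:
send_rows([
  {"offset": [0,0,-0.002],"spin": 0,"hand": 0},
  {"offset": [0,0,-0.003],"spin": 0,"hand": 0},
  {"offset": [0,0,-0.003],"spin": 0,"hand": 0},
  {"offset": [0,0,-0.003],"spin": 0,"hand": 0.28},
  {"offset": [0,0,-0.002],"spin": 0,"hand": 0.28},
  {"offset": [0,0,0],"spin": 0,"hand": 0.28},
  {"offset": [0,0,0],"spin": 0,"hand": 0.28},
  {"offset": [0,0,0.01],"spin": 0,"hand": 0.28},
  {"offset": [0,0,0.03],"spin": 0,"hand": 0.28},
  {"offset": [0,0,0.06],"spin": 0,"hand": 0.28},
])

```text
time: 9.7
tcp_pos: [0.504, -0.252, 0.068]
tool_rot: [-0.002, 0.085, 0.996, 0.001]
force: [1.3, -0.8, -0.2]
opening: 0.0243
```

Call:
send_rows([
  {"offset": [-0.01,-0.01,0.04],"spin": 0,"hand": 0.28},
  {"offset": [-0.03,-0.02,0.08],"spin": 0.15,"hand": 0.85},
  {"offset": [-0.05,-0.03,0.12],"spin": 0.3,"hand": 0.85},
  {"offset": [-0.05,-0.03,0.15],"spin": 0.45,"hand": 0.85},
  {"offset": [-0.05,-0.03,0.17],"spin": 0.6,"hand": 0.85},
  {"offset": [-0.05,-0.03,0.17],"spin": 0.75,"hand": 0.85},
  {"offset": [-0.05,-0.03,0.17],"spin": 0.9,"hand": 0.85},
  {"offset": [-0.05,-0.03,0.17],"spin": 1.05,"hand": 0.85},
  {"offset": [-0.05,-0.03,0.17],"spin": 1.2,"hand": 0.85},
  {"offset": [-0.05,-0.03,0.17],"spin": 1.35,"hand": 0.85},
])

```text
time: 10.7
tcp_pos: [0.4552, -0.2826, 0.239]
tool_rot: [0.0, -0.559, 0.829, -0.0]
force: [-0.1, -0.0, 0.1]
opening: 0.0727
```

```bash
python3 -c "
from h import *
import pickle
s=bot.state();t=s['tcp_pos'];print(s['time'],t,s['tool_rot'],s['force'],s['opening'],s['joints'])
p=bot.camera_params('wrist');cv2.imwrite('pics/w7.png',bot.capture('wrist'));pickle.dump(p,open('w7.pkl','wb'))
a=bot.capture('scene');cv2.imwrite('pics/s7.png',a)"
```

```text
10.7 [ 0.4552308  -0.28258325  0.23897191] [ 7.85566360e-05 -5.58602445e-01  8.29435512e-01 -1.83216161e-04] [-0.08229373 -0.01760834  0.14728432] 0.07269325824331174 [-5.55530970e-01  1.89340937e-01 -1.90480757e-01  1.19057600e+00
 -6.98091358e-06 -1.74093079e+00]
```

View pics/w7.png

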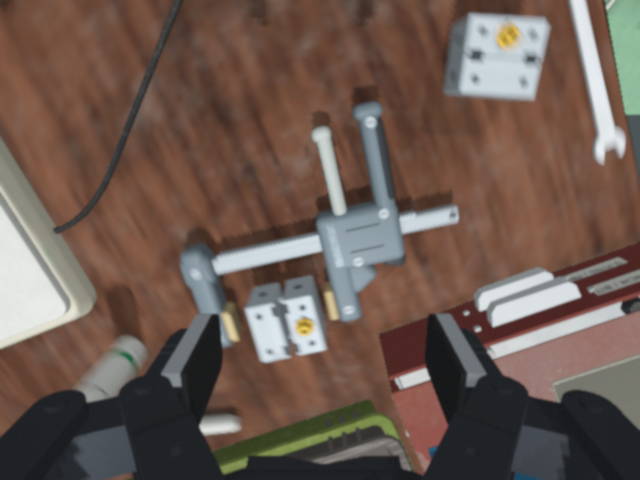

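View pics/s7.png

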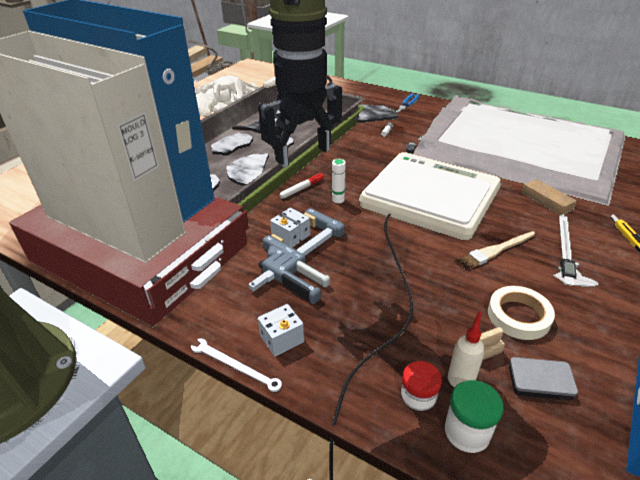

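```bash
python3 - <<'E'
from h import *
import pickle
p=pickle.load(open('w7.pkl','rb'));t=cv2.imread('pics/w7.png');hs=cv2.cvtColor(t,cv2.COLOR_BGR2HSV)
def W(q,z): return np.array([onz(p,u,v,z)[:2]*1000 for u,v in q],np.float32)
def line(mask,z):
    q=np.argwhere(mask)[:,::-1];P=W(q,z);r=cv2.minAreaRect(P);print([np.round(a,1) for a in r]);return P
def box(x0,y0,x1,y1,m):
    o=np.zeros(m.shape,bool);o[y0:y1,x0:x1]=m[y0:y1,x0:x1];return o
br=(hs[...,1]<50)&(hs[...,2]>170)
P=line(box(214,225,318,280,br),.02);d=cv2.fitLine(P,cv2.DIST_HUBER,0,.01,.01).ravel();yaw=np.arctan2(d[1],d[0]);yaw=(yaw+np.pi/2)%np.pi-np.pi/2;print("bar",d[2:],np.degrees(yaw))
tan=(hs[...,0]>12)&(hs[...,0]<30)&(hs[...,1]>70)&(hs[...,2]>120)
for b in((215,295,245,350),(318,280,345,325)):
    Q=line(box(*b,tan),.026);print("tan",Q.mean(0))
ex=np.array([np.cos(yaw),np.sin(yaw)]);ey=np.array([-ex[1],ex[0]])
hp=Q.mean(0)   # handle pad
O=d[2:]+ex*((hp-d[2:])@ex+3);print("O",O,"squeeze",O-59*ex-58*ey)
for n,q,z in(("trigger tip",(321,134),.025),("handle tip",(369,113),.028)):
    w=W([q],z)[0]-O;print(n,w@ex,w@ey)
print("barpad",(W(np.argwhere(box(215,295,245,350,tan))[:,::-1],.026).mean(0)-O)@ex-3)
E
python3 mould.py w7 235 265 100 105 150
```

```text
[array([ 521.2, -255.2]), array([16.2, 98.5]), np.float64(80.8)]
bar [ 521.065   -255.25009] -8.478798
[array([ 578.8, -203.4]), array([33.4,  7.1]), np.float64(80.8)]
tan [ 578.0494  -202.93909]
[array([ 485.5, -189. ]), array([31.8,  7.9]), np.float64(80.6)]
tan [ 485.2818  -189.32324]
O [ 479.4127  -249.04086] squeeze [ 412.5058 -297.7078]
trigger tip -31.21663 -90.87218
handle tip -72.18633 -97.89298
barpad 87.76124
blob 27062.0 [array([ 543.2, -194. ]), array([58.2, 28.3]), np.float64(80.4)] [[524.4000244140625, -220.3000030517578], [552.2999877929688, -225.0], [562.0, -167.60000610351562], [534.0999755859375, -162.89999389648438]]
blob 28258.0 [array([ 511.2, -189.3]), array([59.7, 30. ]), np.float64(80.6)] [[491.5, -216.3000030517578], [521.0999755859375, -221.1999969482422], [530.7999877929688, -162.3000030517578], [501.20001220703125, -157.5]]
blob 927.5 [array([ 469.8, -224.5]), array([18.6,  4.4]), np.float64(68.4)] [[464.3999938964844, -232.3000030517578], [468.5, -233.89999389648438], [475.29998779296875, -216.60000610351562], [471.20001220703125, -215.0]]
blob 1090.0 [array([ 534.4, -257.9]), array([ 5. , 19.7]), np.float64(68.0)] [[524.2999877929688, -256.5], [542.5999755859375, -263.8999938964844], [544.4000244140625, -259.29998779296875], [526.2000122070312, -251.89999389648438]]
```

Call:
send_rows([
  {"offset": [-0.018,-0.008,-0.03],"spin": 0.11,"hand": 0.85},
  {"offset": [-0.0357,-0.0152,-0.06],"spin": 0.22,"hand": 0.85},
  {"offset": [-0.0357,-0.0152,-0.1],"spin": 0.22,"hand": 0.85},
  {"offset": [-0.0357,-0.0152,-0.14],"spin": 0.22,"hand": 0.85},
  {"offset": [-0.0357,-0.0152,-0.165],"spin": 0.22,"hand": 0.85},
  {"offset": [-0.0357,-0.0152,-0.18],"spin": 0.22,"hand": 0.85},
  {"offset": [-0.0357,-0.0152,-0.185],"spin": 0.22,"hand": 0.85},
  {"offset": [-0.0357,-0.0152,-0.185],"spin": 0.22,"hand": 0.85},
  {"offset": [-0.0357,-0.0152,-0.185],"spin": 0.22,"hand": 0.85},
  {"offset": [-0.0357,-0.0152,-0.185],"spin": 0.22,"hand": 0.85},
], newtons=30)

```text
time: 11.8
tcp_pos: [0.4205, -0.2985, 0.0545]
tool_rot: [0.0, -0.644, 0.765, -0.001]
force: [0.8, -0.3, 0.1]
opening: 0.0726
```

```bash
cat > look.py <<'E'
from h import *
import pickle,sys
n=sys.argv[1]
s=bot.state();print(s['time'],s['tcp_pos'].round(4) if hasattr(s['tcp_pos'],'round') else s['tcp_pos'],np.round(s['tool_rot'],4),np.round(s['force'],1),round(s['opening'],4))
p=bot.camera_params('wrist');cv2.imwrite(f'pics/w{n}.png',bot.capture('wrist'));pickle.dump(p,open(f'w{n}.pkl','wb'))
E
python3 look.py 8
```

```text
11.8 [ 0.4205 -0.2985  0.0545] [ 3.000e-04 -6.436e-01  7.653e-01 -1.000e-03] [ 0.8 -0.3  0.1] 0.0726
```

View pics/w8.png

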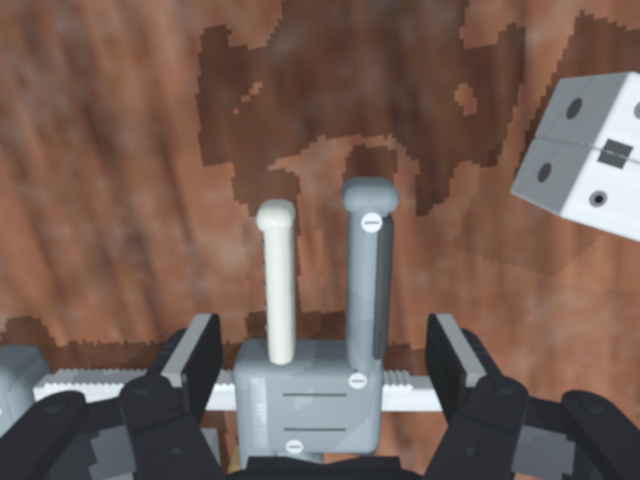

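```bash
python3 -c "
from h import *
import pickle
p=pickle.load(open('w8.pkl','rb'))
for z in (.054,.028,.014): print(z,proj(p,[.4205,-.2985,z]))
y=np.radians(-9.5);ex=np.array([np.cos(y),np.sin(y)]);ey=np.array([-ex[1],ex[0]]);t=np.array([.4205,-.2985])
for n,q,z in(('trig outer',(266,300),.014),('trig out top',(268,300),.025),('handle outer',(393,300),.014),('handle top',(391,300),.028),('handle tip',(370,178),.028),('trigtip',(276,200),.025)):
    w=onz(p,*q,z)[:2]-t;print(n,(w@ex*1000).round(1),(w@ey*1000).round(1))
"
```

```text
0.054 [319.79293562 323.7984512 ]
0.028 [320.37224922 294.48262534]
0.014 [320.62479408 281.70274   ]
trig outer 26.0 9.3
trig out top 23.4 4.0
handle outer -34.2 9.6
handle top -30.9 2.8
handle tip -20.2 -50.9
trigtip 18.0 -41.4
```

Call:
send_rows([
  {"offset": [-0.003,0.0005,-0.02],"spin": 0,"hand": 0.85},
  {"offset": [-0.003,0.0005,-0.035],"spin": 0,"hand": 0.85},
  {"offset": [-0.003,0.0005,-0.045],"spin": 0,"hand": 0.85},
  {"offset": [-0.003,0.0005,-0.051],"spin": 0,"hand": 0.85},
  {"offset": [-0.003,0.0005,-0.051],"spin": 0,"hand": 0.7},
  {"offset": [-0.003,0.0005,-0.051],"spin": 0,"hand": 0.65},
  {"offset": [-0.005,0.001,-0.051],"spin": 0,"hand": 0.58},
  {"offset": [-0.008,0.0015,-0.051],"spin": 0,"hand": 0.5},
  {"offset": [-0.011,0.002,-0.051],"spin": 0,"hand": 0.3},
  {"offset": [-0.011,0.002,-0.051],"spin": 0,"hand": 0.3},
], newtons=30)

```text
time: 12.85
tcp_pos: [0.4104, -0.2972, 0.0043]
tool_rot: [0.001, -0.644, 0.765, -0.002]
force: [1.4, -0.8, 8.9]
opening: 0.0377
```

```bash
python3 look.py 9
```

```text
12.85 [ 0.4104 -0.2972  0.0043] [ 7.000e-04 -6.436e-01  7.654e-01 -2.200e-03] [ 1.4 -0.8  8.9] 0.0377
```

View pics/w9.png

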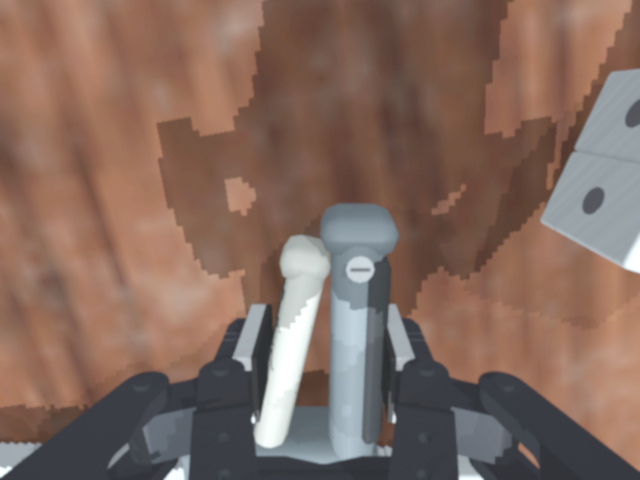

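Call:
send_rows([
  {"offset": [0.004,-0.0007,0.0025],"spin": 0,"hand": 0.54},
  {"offset": [0.008,-0.0013,0.0025],"spin": 0,"hand": 0.63},
  {"offset": [0.008,-0.0013,0.0025],"spin": 0,"hand": 0.68},
  {"offset": [0.008,-0.0013,0.0025],"spin": 0,"hand": 0.68},
  {"offset": [0.008,-0.0013,0.0025],"spin": 0,"hand": 0.64},
  {"offset": [0.006,-0.001,0.0025],"spin": 0,"hand": 0.58},
  {"offset": [0.003,-0.0005,0.0025],"spin": 0,"hand": 0.5},
  {"offset": [0,0,0.0025],"spin": 0,"hand": 0.3},
  {"offset": [0,0,0.0025],"spin": 0,"hand": 0.3},
  {"offset": [0,0,0.0025],"spin": 0,"hand": 0.3},
], newtons=30)

```text
time: 13.9
tcp_pos: [0.4094, -0.2965, 0.0058]
tool_rot: [0.0, -0.644, 0.765, -0.001]
force: [0.5, -0.5, 8.4]
opening: 0.0378
```

```bash
python3 look.py 10; python3 -c "
from h import *
T=bot.capture('top');S=bot.capture('scene')
a=cv2.resize(T[150:300,220:420],None,fx=2,fy=2);b=cv2.resize(S[180:330,220:420],None,fx=2,fy=2);cv2.imwrite('pics/d10.png',np.hstack([a,b]))"
```

```text
13.9 [ 0.4094 -0.2965  0.0058] [ 4.000e-04 -6.436e-01  7.654e-01 -1.100e-03] [ 0.5 -0.5  8.4] 0.0378
```

View pics/d10.png

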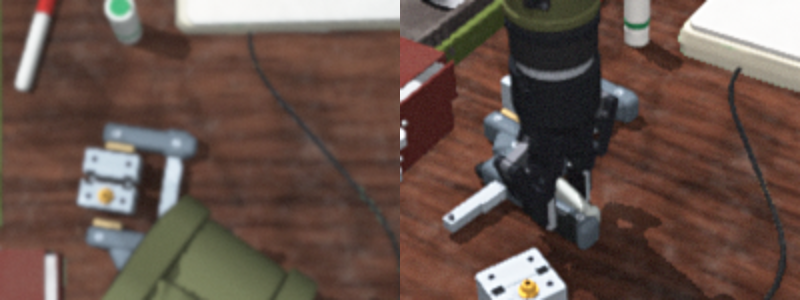

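Call:
send_rows([
  {"offset": [0.004,-0.0007,0],"spin": 0,"hand": 0.54},
  {"offset": [0.008,-0.0013,0],"spin": 0,"hand": 0.63},
  {"offset": [0.008,-0.0013,0],"spin": 0,"hand": 0.68},
  {"offset": [0.008,-0.0013,0],"spin": 0,"hand": 0.68},
  {"offset": [0.008,-0.0013,0],"spin": 0,"hand": 0.64},
  {"offset": [0.006,-0.001,0],"spin": 0,"hand": 0.58},
  {"offset": [0.003,-0.0005,0],"spin": 0,"hand": 0.5},
  {"offset": [0,0,0],"spin": 0,"hand": 0.3},
  {"offset": [0,0,0],"spin": 0,"hand": 0.3},
  {"offset": [0,0,0],"spin": 0,"hand": 0.3},
], newtons=30)

```text
time: 15.05
tcp_pos: [0.4097, -0.2966, 0.006]
tool_rot: [0.001, -0.644, 0.765, -0.001]
force: [0.5, 0.4, 8.9]
opening: 0.0375
```

```bash
cat > tl.py <<'E'
from h import *
import sys
T=bot.capture('top');cv2.imwrite(f'pics/t{sys.argv[1]}.png',cv2.resize(T[180:280,220:340],None,fx=5,fy=5,interpolation=cv2.INTER_CUBIC))
s=bot.state();print(s['time'],np.round(s['tcp_pos'],4),np.round(s['force'],1),round(s['opening'],4))
E
python3 tl.py 11
```

```text
15.1 [ 0.4097 -0.2965  0.006 ] [-0.   0.4  9. ] 0.0375
```

View pics/t11.png

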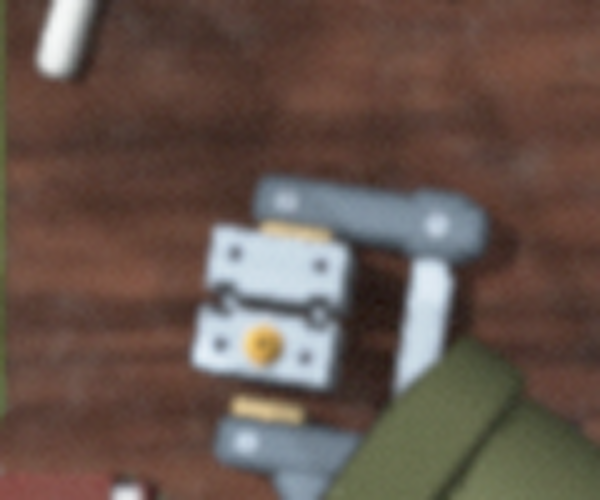

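Call:
send_rows([
  {"offset": [0.004,-0.0007,0],"spin": 0,"hand": 0.54},
  {"offset": [0.008,-0.0013,0],"spin": 0,"hand": 0.63},
  {"offset": [0.008,-0.0013,0],"spin": 0,"hand": 0.68},
  {"offset": [0.008,-0.0013,0],"spin": 0,"hand": 0.68},
  {"offset": [0.008,-0.0013,0],"spin": 0,"hand": 0.64},
  {"offset": [0.006,-0.001,0],"spin": 0,"hand": 0.58},
  {"offset": [0.003,-0.0005,0],"spin": 0,"hand": 0.5},
  {"offset": [0,0,0],"spin": 0,"hand": 0.3},
  {"offset": [0,0,0],"spin": 0,"hand": 0.3},
  {"offset": [0,0,0],"spin": 0,"hand": 0.3},
], newtons=30)

```text
time: 16.1
tcp_pos: [0.41, -0.2966, 0.0061]
tool_rot: [0.001, -0.644, 0.765, -0.001]
force: [1.7, 0.8, 9.9]
opening: 0.0375
```

```bash
python3 tl.py 12
```

```text
16.15 [ 0.4099 -0.2966  0.0061] [ 0.7  0.5 10. ] 0.0375
```

View pics/t12.png

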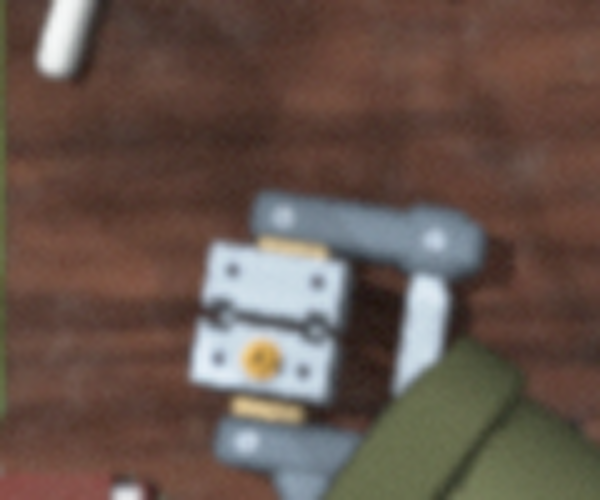

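Mould now reaches the housing pad with the gap still partly open. Continuing.

Call:
send_rows([
  {"offset": [0.004,-0.0007,0],"spin": 0,"hand": 0.54},
  {"offset": [0.008,-0.0013,0],"spin": 0,"hand": 0.63},
  {"offset": [0.008,-0.0013,0],"spin": 0,"hand": 0.68},
  {"offset": [0.008,-0.0013,0],"spin": 0,"hand": 0.68},
  {"offset": [0.008,-0.0013,0],"spin": 0,"hand": 0.64},
  {"offset": [0.006,-0.001,0],"spin": 0,"hand": 0.58},
  {"offset": [0.003,-0.0005,0],"spin": 0,"hand": 0.5},
  {"offset": [0,0,0],"spin": 0,"hand": 0.3},
  {"offset": [0,0,0],"spin": 0,"hand": 0.3},
  {"offset": [0,0,0],"spin": 0,"hand": 0.3},
], newtons=30)

```text
time: 17.15
tcp_pos: [0.4099, -0.2966, 0.0061]
tool_rot: [0.001, -0.644, 0.765, -0.001]
force: [1.6, 0.9, 10.0]
opening: 0.0374
```

```bash
python3 tl.py 13
```

```text
17.2 [ 0.4099 -0.2966  0.0061] [-0.5  0.8  9.6] 0.0374
```

View pics/t13.png

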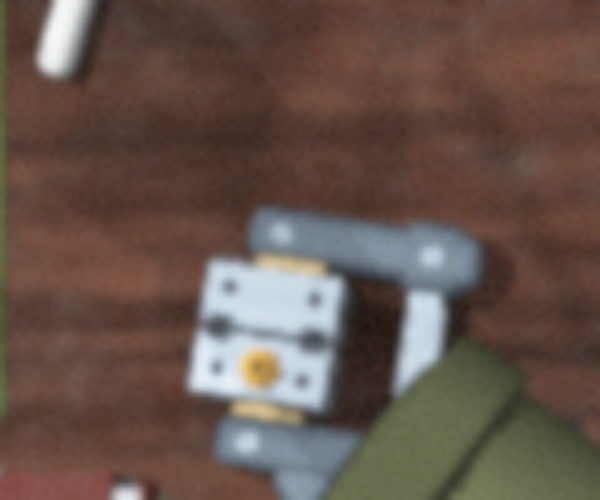

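Call:
send_rows([
  {"offset": [0.004,-0.0007,0],"spin": 0,"hand": 0.54},
  {"offset": [0.008,-0.0013,0],"spin": 0,"hand": 0.63},
  {"offset": [0.008,-0.0013,0],"spin": 0,"hand": 0.68},
  {"offset": [0.008,-0.0013,0],"spin": 0,"hand": 0.68},
  {"offset": [0.008,-0.0013,0],"spin": 0,"hand": 0.64},
  {"offset": [0.006,-0.001,0],"spin": 0,"hand": 0.58},
  {"offset": [0.003,-0.0005,0],"spin": 0,"hand": 0.5},
  {"offset": [0,0,0],"spin": 0,"hand": 0.3},
  {"offset": [0,0,0],"spin": 0,"hand": 0.3},
  {"offset": [0,0,0],"spin": 0,"hand": 0.3},
], newtons=30)

```text
time: 18.2
tcp_pos: [0.4099, -0.2965, 0.0063]
tool_rot: [0.001, -0.644, 0.765, -0.001]
force: [0.5, 2.8, 10.8]
opening: 0.0378
```

```bash
python3 tl.py 14
```

```text
18.25 [ 0.4099 -0.2965  0.0063] [-0.2  3.1 12.1] 0.0381
```

View pics/t14.png

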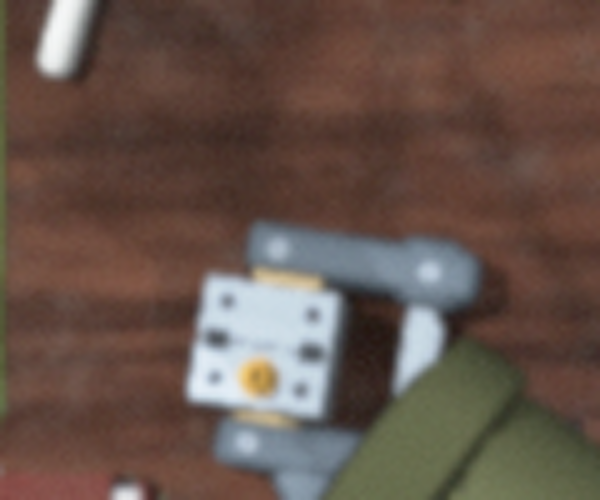

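Call:
send_rows([
  {"offset": [0.004,-0.0007,0],"spin": 0,"hand": 0.54},
  {"offset": [0.008,-0.0013,0],"spin": 0,"hand": 0.63},
  {"offset": [0.008,-0.0013,0],"spin": 0,"hand": 0.68},
  {"offset": [0.008,-0.0013,0],"spin": 0,"hand": 0.68},
  {"offset": [0.008,-0.0013,0],"spin": 0,"hand": 0.64},
  {"offset": [0.006,-0.001,0],"spin": 0,"hand": 0.58},
  {"offset": [0.004,-0.0007,0],"spin": 0,"hand": 0.5},
  {"offset": [0.002,-0.0003,0],"spin": 0,"hand": 0.3},
  {"offset": [0.002,-0.0003,0],"spin": 0,"hand": 0.3},
  {"offset": [0.002,-0.0003,0],"spin": 0,"hand": 0.3},
], newtons=30)

```text
time: 19.25
tcp_pos: [0.4094, -0.2963, 0.0063]
tool_rot: [-0.001, -0.643, 0.766, 0.0]
force: [-8.4, 3.4, 21.5]
opening: 0.0386
```

```bash
python3 tl.py 15
```

```text
19.3 [ 0.4094 -0.2964  0.0063] [-8.3  1.5 21.6] 0.0384
```

View pics/t15.png

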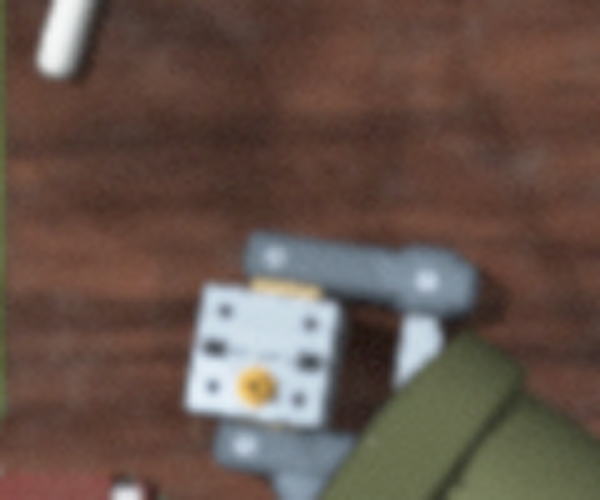

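Call:
send_rows([
  {"offset": [0.004,-0.0007,0.002],"spin": 0,"hand": 0.54},
  {"offset": [0.006,-0.001,0.002],"spin": 0,"hand": 0.63},
  {"offset": [0.006,-0.001,0.002],"spin": 0,"hand": 0.68},
  {"offset": [0.006,-0.001,0.002],"spin": 0,"hand": 0.68},
  {"offset": [0.006,-0.001,0.002],"spin": 0,"hand": 0.64},
  {"offset": [0.005,-0.0008,0.002],"spin": 0,"hand": 0.58},
  {"offset": [0.003,-0.0005,0.002],"spin": 0,"hand": 0.5},
  {"offset": [0.002,-0.0003,0.002],"spin": 0,"hand": 0.3},
  {"offset": [0.002,-0.0003,0.002],"spin": 0,"hand": 0.3},
  {"offset": [0.002,-0.0003,0.002],"spin": 0,"hand": 0.3},
], newtons=35)

```text
time: 20.3
tcp_pos: [0.4124, -0.2969, 0.0079]
tool_rot: [-0.0, -0.643, 0.766, -0.0]
force: [-3.9, 1.3, 13.4]
opening: 0.0426
```

```bash
python3 tl.py 16
```

```text
20.35 [ 0.4124 -0.2969  0.0079] [-4.3  1.2 14.1] 0.042
```

View pics/t16.png

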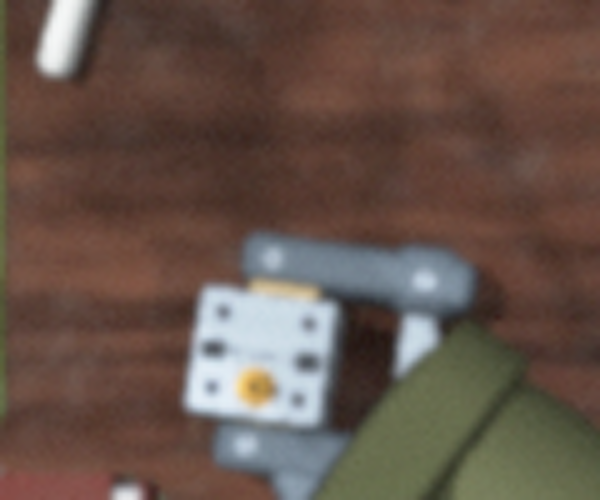

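Call:
send_rows([
  {"offset": [0.002,-0.0003,0],"spin": 0,"hand": 0.56},
  {"offset": [0.004,-0.0007,0],"spin": 0,"hand": 0.64},
  {"offset": [0.004,-0.0007,0],"spin": 0,"hand": 0.68},
  {"offset": [0.004,-0.0007,0],"spin": 0,"hand": 0.68},
  {"offset": [0.003,-0.0005,0],"spin": 0,"hand": 0.6},
  {"offset": [0.002,-0.0003,0],"spin": 0,"hand": 0.5},
  {"offset": [0,0,0],"spin": 0,"hand": 0.3},
  {"offset": [0,0,0],"spin": 0,"hand": 0.3},
  {"offset": [0,0,0],"spin": 0,"hand": 0.3},
  {"offset": [0,0,0],"spin": 0,"hand": 0.3},
], newtons=35)

```text
time: 21.35
tcp_pos: [0.4117, -0.2967, 0.0079]
tool_rot: [-0.001, -0.643, 0.766, 0.0]
force: [-6.9, 1.7, 15.7]
opening: 0.0418
```

Call:
send_rows([
  {"offset": [0.002,-0.0003,0],"spin": 0,"hand": 0.56},
  {"offset": [0.004,-0.0007,0],"spin": 0,"hand": 0.64},
  {"offset": [0.004,-0.0007,0],"spin": 0,"hand": 0.68},
  {"offset": [0.004,-0.0007,0],"spin": 0,"hand": 0.68},
  {"offset": [0.003,-0.0005,0],"spin": 0,"hand": 0.6},
  {"offset": [0.002,-0.0003,0],"spin": 0,"hand": 0.5},
  {"offset": [0,0,0],"spin": 0,"hand": 0.3},
  {"offset": [0,0,0],"spin": 0,"hand": 0.3},
  {"offset": [0,0,0],"spin": 0,"hand": 0.3},
  {"offset": [0,0,0],"spin": 0,"hand": 0.3},
], newtons=35)

```text
time: 22.35
tcp_pos: [0.4118, -0.2967, 0.0078]
tool_rot: [-0.001, -0.643, 0.766, 0.0]
force: [-6.1, 1.0, 15.6]
opening: 0.0423
```

Call:
send_rows([
  {"offset": [0.002,-0.0003,0],"spin": 0,"hand": 0.56},
  {"offset": [0.004,-0.0007,0],"spin": 0,"hand": 0.64},
  {"offset": [0.004,-0.0007,0],"spin": 0,"hand": 0.68},
  {"offset": [0.004,-0.0007,0],"spin": 0,"hand": 0.68},
  {"offset": [0.003,-0.0005,0],"spin": 0,"hand": 0.6},
  {"offset": [0.002,-0.0003,0],"spin": 0,"hand": 0.5},
  {"offset": [0,0,0],"spin": 0,"hand": 0.3},
  {"offset": [0,0,0],"spin": 0,"hand": 0.3},
  {"offset": [0,0,0],"spin": 0,"hand": 0.3},
  {"offset": [0,0,0],"spin": 0,"hand": 0.3},
], newtons=38)

```text
time: 23.35
tcp_pos: [0.4116, -0.2967, 0.0079]
tool_rot: [-0.001, -0.643, 0.766, 0.0]
force: [-7.2, 2.0, 16.4]
opening: 0.0418
```

Call:
send_rows([
  {"offset": [0.003,-0.0005,0],"spin": 0,"hand": 0.6},
  {"offset": [0.005,-0.0008,0],"spin": 0,"hand": 0.7},
  {"offset": [0.005,-0.0008,0],"spin": 0,"hand": 0.85},
  {"offset": [0.005,-0.0008,0],"spin": 0,"hand": 0.85},
  {"offset": [0.005,-0.0008,0],"spin": 0,"hand": 0.85},
  {"offset": [0.005,-0.0008,0.01],"spin": 0,"hand": 0.85},
  {"offset": [0.005,-0.0008,0.03],"spin": 0,"hand": 0.85},
  {"offset": [0.005,-0.0008,0.07],"spin": 0,"hand": 0.85},
  {"offset": [0.005,-0.0008,0.12],"spin": 0,"hand": 0.85},
  {"offset": [0.005,-0.0008,0.17],"spin": 0,"hand": 0.85},
])

```text
time: 24.35
tcp_pos: [0.417, -0.2968, 0.179]
tool_rot: [-0.0, -0.644, 0.765, 0.0]
force: [1.8, -0.9, 0.1]
opening: 0.073
```

Call:
send_rows([
  {"offset": [0,-0.03,0.03],"spin": 0,"hand": 0.85},
  {"offset": [0,-0.06,0.05],"spin": 0,"hand": 0.85},
  {"offset": [0,-0.09,0.05],"spin": 0,"hand": 0.85},
  {"offset": [0,-0.12,0.05],"spin": 0,"hand": 0.85},
  {"offset": [0,-0.12,0.05],"spin": 0,"hand": 0.85},
  {"offset": [0,-0.12,0.05],"spin": 0,"hand": 0.85},
  {"offset": [0,-0.12,0.05],"spin": 0,"hand": 0.85},
  {"offset": [0,-0.12,0.05],"spin": 0,"hand": 0.85},
  {"offset": [0,-0.12,0.05],"spin": 0,"hand": 0.85},
  {"offset": [0,-0.12,0.05],"spin": 0,"hand": 0.85},
])

```text
time: 25.35
tcp_pos: [0.4177, -0.4167, 0.2269]
tool_rot: [0.0, -0.644, 0.765, -0.0]
force: [0.3, 0.4, -0.3]
opening: 0.0725
```

```bash
python3 look.py 17; python3 tl.py 17; python3 -c "
from h import *
cv2.imwrite('pics/s17.png',bot.capture('scene'))"
```

```text
25.35 [ 0.4177 -0.4167  0.2269] [ 0.     -0.6442  0.7649 -0.    ] [ 0.3  0.4 -0.3] 0.0725
25.45 [ 0.4177 -0.4169  0.2269] [-0.1 -0.  -0.2] 0.0722
```

View pics/w17.png

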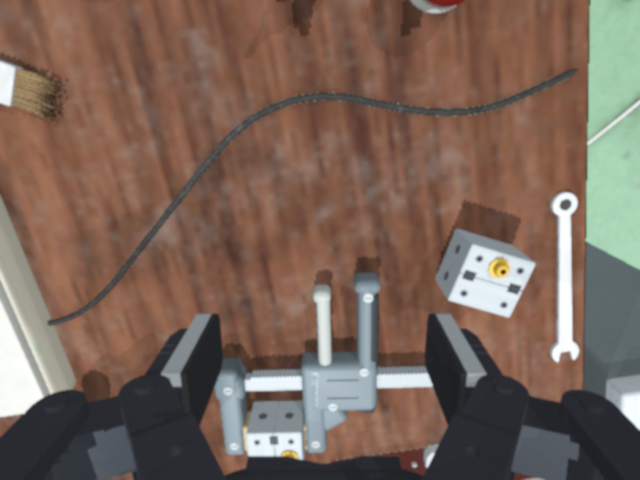

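View pics/t17.png

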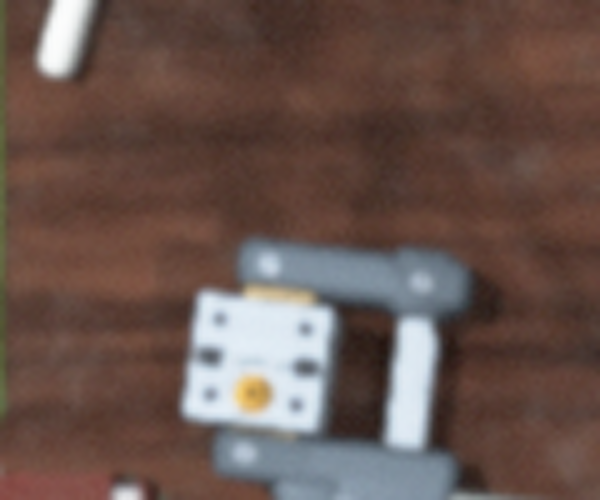

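View pics/s17.png

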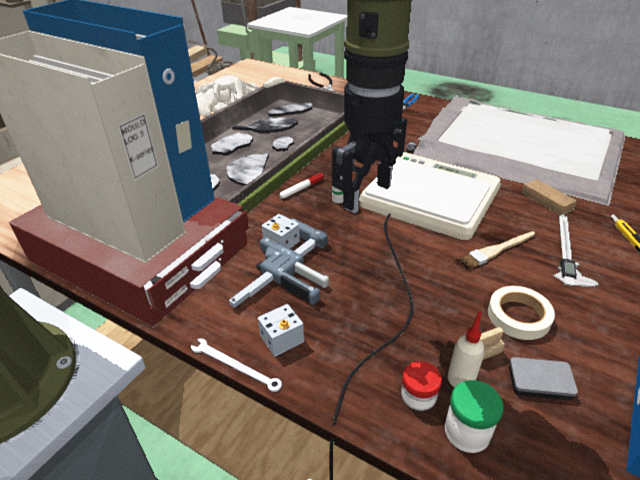

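```bash
python3 -c "
from plant import bot
print(bot.finish_job())"
```

```text
the job is handed in; nothing more can be done
None
```

The mould farthest from the base is shut and held in the clamp, and I handed the job in at about 25.5 s. It started with a gap of about 7 mm. I carried the clamp by its bar, laid it flat with the mould between the pads and let go. I then took it across handle and trigger and squeezed 11 times.

- **Grip:** The last four squeezes, at 35–38 N, all stopped at about 42 mm across handle and trigger. Full travel had read about 37.5 mm, so each was about 4 mm short, which meets the firm-grip sign.
- **Final pictures:** These show no gap in the mould, both pads against it, the trigger back at rest, nothing around it knocked over, and the gripper clear.
- **Readings that disagreed:**
  - The gripper read 12.5 mm while holding the 16 mm bar.
  - During squeezes the wrist felt an upward force of about 9–22 N, probably the fingertips touching the bench. I raised the hand twice, but about 16 N remained at the last squeeze.
  - The mould slid roughly 10 mm along the bench towards the housing as the jaws closed.

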